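# Load a jar from the sloped bin rack under the filling funnel

## Robot

A 6-joint arm with a two-finger parallel gripper is mounted at the origin on a cart in front of the work surface, level with it; the furniture and walls round the work are solid. World frame = base frame: x ahead of the robot, y to its left, z up, the work surface at z = 0. Lengths are in m, angles in rad, forces in N, time in s.
With the tool pointing down it reaches from about 0.275 to 0.85 m from the base axis. Payload 5.2 kg.
Tool frame: the origin (TCP) lies at the very end of the fingers, on their centre line; the grasp point (between the pads) lies 19 mm behind it; z points along the fingers, y is the line along which they close (so a half turn about z gives the same grasp; the last joint's range is limited). The gripper opens to 85 mm and grips with 20 to 120 N. Pads are 22 mm wide; open, the fingers measure 114 mm over their backs; the gripper's body (76 mm by 85 mm) begins 54 mm behind the grasp point. The pads swing forward as they close: fully open they stand 13 mm farther back than shut.
Start: joints at [-1.336, 0.259, 1.535, -0, 1.348, -0.203], TCP at [0.233, -0.498, 0.231] pointing down, gripper open.
Joint ranges: [-3.14, 3.14], [-0.91, 2.08], [0.19, 2.58], [-1.22, 4.36], [0.22, 2.71], [-3.12, 3.12]. Speed limits (rad/s): [2.57, 2.57, 3.14, 3.14, 3.14, 3.14].

## Interface

Orientations are given as [roll, pitch, yaw] about the fixed x, y, z axes, in that order (R = Rz(yaw) Ry(pitch) Rx(roll)).
In Python, from station import * gives the robot as it stands.
- The arm moves only by the shell command python3 -m handwheel 'ROWS' [FORCE]. ROWS is JSON, a list that holds one entry, the list of rows, each a list of 7 numbers: the shift along the world's x, y, z as a fraction of full scale, then the turn, a rotation vector about the world's x, y, z as a fraction of full scale, then the opening, from -1 (shut) to 1 (fully open). A call has 1 to 20 rows; each row is the pose to reach, as a shift and turn from the pose commanded when the call began; what a row does not reach only later rows make up. Full scale, the value 1, is 50 cm for a shift and 0.5 rad for a turn. A row lasts 1/8 s, in which the tool goes at most 62.5 mm and 10.7 degrees, less where a joint would pass 70% of its speed; a pose out of reach is approached as far as the arm can. A call with a number of a shift or a turn outside -1 to 1 is refused whole. A call with a gripper value outside its range is refused whole. The fingers move at their own pace and stop on an object; FORCE is the grip in N (left out, the last holds). Time passes only in rows, so rows that repeat a pose let the fingers close. It gives the time, the measured TCP pose, the force, the opening and the grip force at its end, in the units of the state.
- state(): the state, without advancing time (a new reading comes with each control period).
- read_camera(name): name is "scene" or "top"; returns the picture (480x640x3 uint8, red, green, blue); there is no depth.
- get_calibration(name): a dict with "intrinsics" (3x3 intrinsics, pixels), "T" (4x4, takes a point from camera to world coordinates). Camera axes: x right, y up, looking along -z (the intrinsics and any distortion apply to the point x, -y, -z); pixel columns grow to the right and rows downward; lengths in m; the calibration is good to about 2 mm. A picture is of the moment at which its call begins. get_calibration takes no time and is no camera call.
- finish_job(): hands the job in; it is judged then, once.
The state is a dict: "clock": time; "joint_positions": joint angles; "dq": joint speeds; "effort": joint torques, N m; "ee_pos": TCP position; "orientation": TCP orientation; "force": force on the tool from outside, world axes, zero at the start; "ft_torque": the same for the moment, N m; "width": finger opening in m; "gripper_force": force on a finger pad.
Only numpy, scipy, OpenCV 4.12 (cv2) and the standard library are available. Lean on these libraries where they do the work, as an engineer would, in place of code of your own. Each camera call takes 0.05 s, during which the arm holds its last target. There are 200 camera calls.

## Task

Get the next jar ready for filling: take the empty glass jar out of the sloped three-bay rack and stand it gently upright inside the low round fence on the filling stand's carriage, while the carriage is still out at its loading end. Let go of the jar, then slide the carriage by its black-headed post until it is fully home with the jar under the funnel. Leave both capped shakers in their bays and the spoon and measuring cup where they lie.

Things in the scene. Friction and masses are not known exactly. Their poses are not given: they have to be found in the camera images.
- glass_jar: empty clear glass jar, 54 mm across, 93 mm tall, straight sides, open top; origin at the centre of its underside, z up its axis. It stands in one of the three bays of the rack, its axis leaning 30 degrees (top towards the rack's front); only the upper 43 mm stand out above the bay's front wall. Which bay varies.
- shaker_a: cream shaker with a dark ribbed screw cap, 58 mm across, 101 mm tall; origin at the centre of its underside, z up its axis; stands leaning in another bay of the rack. Must stay there.
- shaker_b: a second shaker like shaker_a, in the remaining bay. Must stay there.
- bin_rack: fixed sheet-metal rack, foot 110 x 290 mm, three open bays side by side along its y; origin at the centre of its underside, x away from its front, y to the left seen from the robot, z up. Bays are tilted 30 degrees, mouths looking up and to the front: bay axis = (-0.5, 0, 0.866) in this frame. Things stand on a bay's floor and lean on its front wall, up to 6 mm off the bay's middle.
- bay_2 (a point): where the underside centre of a thing in the middle bay rests (rack axes, not tilted); the other bays' points are 95 mm to either side along the rack's y. Each bay is 90 mm wide between 5 mm walls and 66 mm from front to back wall; measured along the bay axis from its floor, dividers are 50 mm, the front wall 53 mm and the back wall 73 mm high.
- filling_stand: fixed jar-filling stand: grey base plate 100 x 345 mm, 8 mm thick, two rails along its y; origin under the plate on the rails' centre line, x away from the robot, y the way the carriage goes home. A steel funnel 56 mm across (pipe end 128 mm, rim 180 mm above the table, axis at x 0, y +0.100) hangs from a post 180 mm tall at y +0.158.
- carriage (a joint): position of the carriage along the stand's +y, in m: 0 = fully out at the loading end, 0.130 = fully home against the stop, the jar then under the funnel. It starts between 0 and 0.02, runs on a little friction (about 2 N) and stays where it is left.
- nest (a point): centre of the carriage's jar place, on the carriage's flat top 22 mm above the table; moves with the carriage; axes as the stand's. Around it runs a round fence 8 mm high, 70 mm inner and 82 mm outer diameter. At joint 0 it lies at y = -0.03 of the stand.
- push_post (a point): top centre of the upright post for pushing the carriage, 115 mm behind the nest (-y of the stand), 72 mm above the table; its black head is 24 mm in diameter and 14 mm high, the steel shank below 18 mm. Moves with the carriage.
- measure_spoon: steel measuring spoon 168 mm long, 7 mm high, lying near the rack; origin at its centre. Leave alone.
- measure_cup: cream measuring cup, 66 mm across, 60 mm high, 124 mm long with its flat handle, standing near the rack; origin at the middle of its underside. Leave alone.

How it is judged:
On the way, in this order (a step that is already met when the one before it is completed fails the run):
1. the jar is lifted clear of the rack (its underside more than 70 mm above the table) (height (world z) of glass_jar above 0.07 m), for 0.1 s.
2. the jar stands upright and released inside the fence, the carriage still at its loading end (joint below 0.045) (horizontal distance between glass_jar and nest below 0.011 m and angle between glass_jar's own z axis and vertical below 0.09 rad and z of glass_jar in the frame of nest between -0.005 and 0.005 m and contact force between the fingers and glass_jar below 0.1 N and value of joint carriage below 0.045 m and linear speed of glass_jar below 0.03 m/s), for 0.2 s.
At the end, for the whole second after the job is handed in: The carriage is home (joint above 0.125) with the jar standing in its fence: underside centre within 11 mm of the nest sideways and 5 mm in height, tilted less than 5 degrees, at rest and released; both shakers still within 20 mm of where they stood (horizontal distance between glass_jar and nest below 0.011 m and angle between glass_jar's own z axis and vertical below 0.09 rad and z of glass_jar in the frame of nest between -0.005 and 0.005 m and contact force between the fingers and glass_jar below 0.1 N and value of joint carriage above 0.125 m and linear speed of glass_jar below 0.02 m/s and distance of each of shaker_a, shaker_b from where it was at the start of the episode below 0.02 m); the robot touches nothing.
It fails at once if the jar falls, is dropped or thrown (faster than 0.5 m/s with no finger on it) (contact force between the fingers and glass_jar below 0.1 N and linear speed of glass_jar above 0.5 m/s).
It fails at once if a shaker is moved more than 20 mm (distance of any of shaker_a, shaker_b from where it was at the start of the episode above 0.02 m).
It fails at once if the spoon or measuring cup is moved more than 20 mm (distance of any of measure_spoon, measure_cup from where it was at the start of the episode above 0.02 m).
It also fails if it takes over 43 s, if anything falls off the work surface, if the arm or the gripper's body presses on something with over 40 N, if the wrist force passes 120 N, or if a joint passes its speed limit or range.

## Working session

There is one attempt and no reset: what is moved stays moved. The work goes in short steps, Python scripts to look and compute and a shell command to move; the robot and the scene stay as the last step left them, time stands still between calls to the robot, and variables do not carry over. Pictures are saved under pics/ and viewed, at most 10 in all, crops included, and the job is handed in when it is done.

```bash
ls; mkdir -p pics
python3 - <<'E'
from station import *
import cv2
print(state())
for n in("scene","top"):
    im=read_camera(n); cv2.imwrite(f"pics/{n}0.png",im[:,:,::-1]); c=get_calibration(n); print(n,c)
E
```

```text
pics
{'clock': 0.0, 'joint_positions': array([-1.33581013e+00,  2.59318837e-01,  1.53606026e+00, -7.92373225e-06,
        1.34800093e+00, -2.02761059e-01]), 'dq': array([-4.59528883e-04, -4.71394939e-05,  1.53747455e-05, -1.01533840e-03,
        1.46331587e-03, -1.39333703e-03]), 'effort': array([ 3.20200543e-04, -4.46022177e+01, -2.90566206e+01, -1.95101265e-04,
        1.17872164e-02,  6.98125888e-06]), 'ee_pos': array([ 0.23306042, -0.49760901,  0.23049685]), 'orientation': array([-3.13984034e+00, -3.52365712e-04,  4.37748704e-01]), 'force': array([ 0.27559681, -0.31513629,  0.87063593]), 'ft_torque': array([-0.0310556 ,  0.05027198, -0.00043683]), 'gripper_force': 0.0, 'width': 0.08555243340402549}
scene {'intrinsics': array([[534.75961711,   0.        , 317.3555895 ],
       [  0.        , 534.75961711, 235.30899778],
       [  0.        ,   0.        ,   1.        ]]), 'T': array([[-0.93404787, -0.27360307,  0.22955597,  0.80072372],
       [ 0.35692846, -0.73763911,  0.57314102,  0.51699389],
       [ 0.01251631,  0.6172762 ,  0.78664695,  1.06227821],
       [ 0.        ,  0.        ,  0.        ,  1.        ]])}
top {'intrinsics': array([[451.93732419,   0.        , 315.88412115],
       [  0.        , 451.93732419, 239.1762414 ],
       [  0.        ,   0.        ,   1.        ]]), 'T': array([[-0.00655537,  0.98028655, -0.19747231,  0.36201585],
       [-0.99996242, -0.00530574,  0.00685658, -0.19749013],
       [ 0.00567367,  0.19750983,  0.98028449,  1.05118292],
       [ 0.        ,  0.        ,  0.        ,  1.        ]])}
```

View pics/scene0.png

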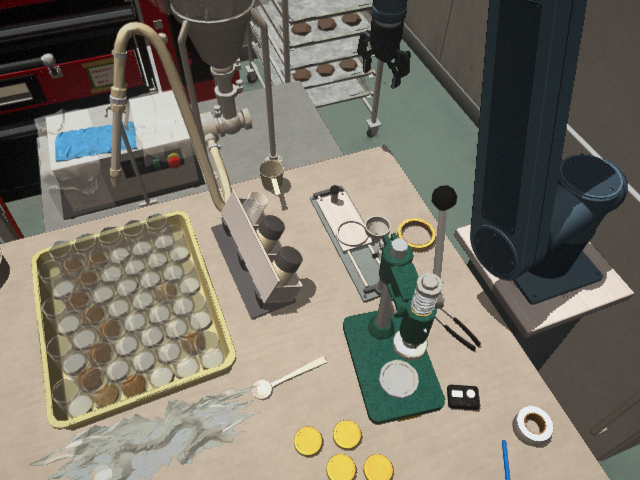

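View pics/top0.png

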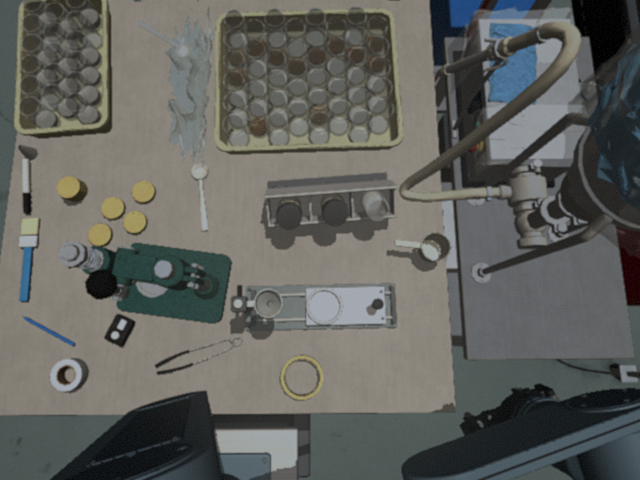

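The jar is in the rack's right-hand (‑y) bay, at about (375,205) in top. The nest ring is near (324,307), the push post near (376,306), the funnel near (267,303) and the cup at (430,248). Next: zoomed crops to get accurate pixels.

```bash
cat > h.py <<'E'
import numpy as np, cv2
from station import *
C={n:get_calibration(n) for n in("scene","top")}
def ray(n,u,v):
    K=C[n]["intrinsics"];T=C[n]["T"]
    d=T[:3,:3]@np.array([(u-K[0,2])/K[0,0],-(v-K[1,2])/K[1,1],-1.]); return T[:3,3],d
def on(n,u,v,z):
    o,d=ray(n,u,v); return o+d*(z-o[2])/d[2]
def proj(n,p):
    K=C[n]["intrinsics"];T=C[n]["T"]; q=T[:3,:3].T@(np.array(p)-T[:3,3])
    return K[0,0]*q[0]/-q[2]+K[0,2], K[1,1]*-q[1]/-q[2]+K[1,2]
def crop(src,dst,x,y,w,h,s):
    im=cv2.imread(src)[y:y+h,x:x+w]; cv2.imwrite(dst,cv2.resize(im,None,fx=s,fy=s,interpolation=cv2.INTER_CUBIC))
E
python3 - <<'E'
from h import *
crop("pics/top0.png","pics/topc.png",230,165,225,170,3.5)
crop("pics/scene0.png","pics/scenec.png",205,150,240,175,3.3)
E
```

```text
(no output)
```

View pics/topc.png

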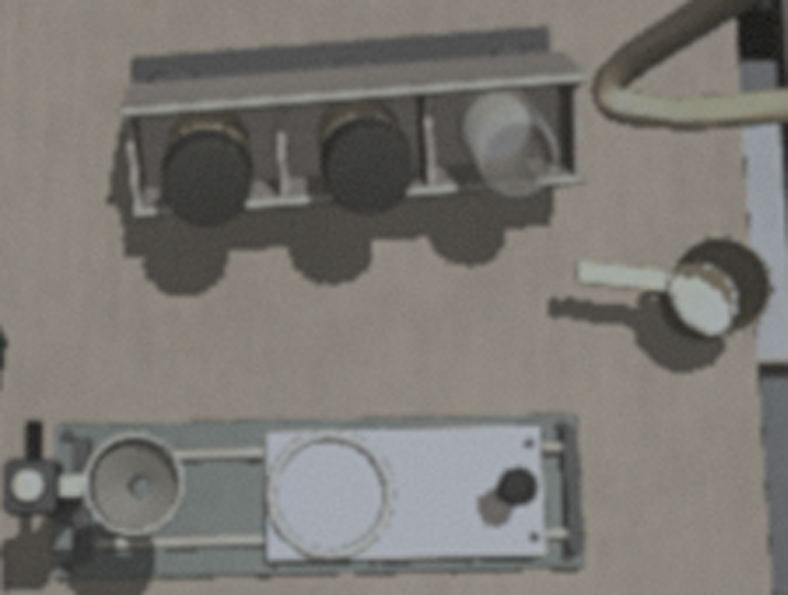

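View pics/scenec.png

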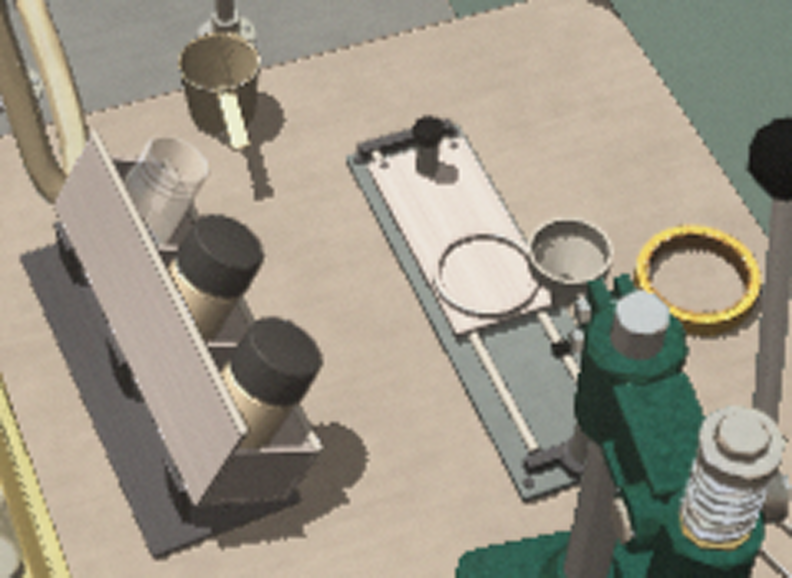

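Run:
```python
from h import *
t=lambda u,v:(230+u/3.5,165+v/3.5); s=lambda u,v:(205+u/3.3,150+v/3.3)
np.set_printoptions(precision=4,suppress=True)
def tri(a,b):
    o1,d1=ray("top",*t(*a));o2,d2=ray("scene",*s(*b))
    d1/=np.linalg.norm(d1);d2/=np.linalg.norm(d2)
    k=np.linalg.lstsq(np.c_[d1,-d2],o2-o1,rcond=None)[0]
    p,q=o1+k[0]*d1,o2+k[1]*d2; return (p+q)/2,np.linalg.norm(p-q)
print("ring",on("top",*t(329,496),.03),on("scene",*s(488,275),.03),tri((329,496),(488,275)))
print("post",on("top",*t(517,486),.072),on("scene",*s(430,125),.072),tri((517,486),(430,125)))
print("funnel",on("top",*t(135,485),.18),on("scene",*s(570,250),.18))
print("rim",tri((520,160),(179,161)))
print("base",tri((495,120),(150,215)))
print("capA",tri((207,178),(277,352)),"capB",tri((366,165),(221,248)))
for z in(.09,):
  a,b=on("top",*t(142,212),z),on("top",*t(580,182),z);print("front",a,b,np.degrees(np.arctan2(*(a-b)[[0,1]])))
print("back TL tri",tri((128,108),(200,500)),tri((580,76),(93,138)))
a,b=on("top",*t(62,572),.0),on("top",*t(580,568),.0);print("stand",a,b, np.degrees(np.arctan2(*(a-b)[[0,1]])))
a,b=on("top",*t(62,425),.008),on("top",*t(578,415),.008);print("stand",a,b, np.degrees(np.arctan2(*(a-b)[[0,1]])))
print("cup tip",on("top",*t(580,272),.05),"cup",on("top",*t(705,300),.06))
print("hose low", on("top",*t(600,95),.1),on("top",*t(600,95),.2))
```

```text
ring [ 0.4135 -0.2218  0.03  ] [ 0.4152 -0.2105  0.03  ] (array([ 0.4122, -0.2209,  0.017 ]), np.float64(0.00448619408672094))
post [ 0.4167 -0.3363  0.072 ] [ 0.4147 -0.3313  0.072 ] (array([ 0.415 , -0.3356,  0.0685]), np.float64(0.004373658559515607))
funnel [ 0.4125 -0.1124  0.18  ] [ 0.4134 -0.1052  0.18  ]
rim (array([ 0.6135, -0.3394,  0.1002]), np.float64(0.005555223599292969))
base (array([ 0.6457, -0.327 ,  0.0681]), np.float64(0.01279125202444063))
capA (array([ 0.6028, -0.1462,  0.1064]), np.float64(0.0025175868951154254)) capB (array([ 0.6103, -0.2441,  0.1069]), np.float64(0.0026612192626784747))
front [ 0.5865 -0.1056  0.09  ] [ 0.6043 -0.3796  0.09  ] -3.7286686179249227
back TL tri (array([ 0.6729, -0.0922,  0.0386]), np.float64(0.007558268465601412)) (array([ 0.6666, -0.3783,  0.1053]), np.float64(0.004622187720551341))
stand [ 0.367  -0.0481  0.    ] [ 0.3674 -0.3859  0.    ] -0.060149983244961694
stand [ 0.4619 -0.047   0.008 ] [ 0.4665 -0.3873  0.008 ] -0.766003193344299
cup tip [ 0.5546 -0.3847  0.05  ] cup [ 0.5341 -0.4618  0.06  ]
hose low [ 0.6579 -0.3926  0.1   ] [ 0.6268 -0.3721  0.2   ]
```

```bash
cat > ov.py <<'E'
from h import *
def circ(im,n,c,ax,r,x0,y0,s,col):
    ax=np.array(ax)/np.linalg.norm(ax); u=np.cross(ax,[0,1,0]);u/=np.linalg.norm(u);w=np.cross(ax,u)
    P=[proj(n,np.array(c)+r*(np.cos(a)*u+np.sin(a)*w)) for a in np.linspace(0,6.2832,60)]
    pts=((np.array(P)-[x0,y0]+.5)*s-.5).astype(np.int32)
    cv2.polylines(im,[pts],True,col,1)
def draw(n,im,x0,y0,s,items):
    for c,ax,r,col in items: circ(im,n,c,ax,r,x0,y0,s,col)
    return im
E
python3 - <<'E'
from ov import *
psi=np.radians(-3.9) 
rx=np.array([np.cos(psi),np.sin(psi),0]); 
# rack y leans: x decreases with y -> x axis (cos,+sin)
rx=np.array([np.cos(.067),np.sin(.067),0]); ax=-.5*rx+np.array([0,0,.866])
N=np.array([.4135,-.2218,.022]);U=(0,0,1)
rim=np.array([.6165,-.3394,.100])
it=[(N+[0,0,.008],U,.041,(0,0,255)),(N,U,.035,(0,0,255)),((.4165,-.3363,.072),U,.012,(255,0,0)),((.4125,-.1124,.18),U,.028,(0,255,0)),
 (rim,ax,.027,(0,255,255)),(rim-.093*ax,ax,.027,(0,255,255)),((.6028,-.1462,.1064),ax,.029,(255,0,255)),((.6103,-.2441,.1069),ax,.029,(255,0,255))]
a=cv2.imread("pics/topc.png");b=cv2.imread("pics/scenec.png")
draw("top",a,230,165,3.5,it);draw("scene",b,205,150,3.3,it)
h=400
o=np.vstack([cv2.resize(a[20:580,80:600],(520,560))[:,:],])
a=a[20:560,60:600];b=b[90:390,20:640]
a=cv2.resize(a,(400,400));b=cv2.resize(b,(800,387)) 
cv2.imwrite("pics/ova.png",cv2.resize(a,(590,590)));cv2.imwrite("pics/ovb.png",b)
E
```

```text
(no output)
```

View pics/ova.png

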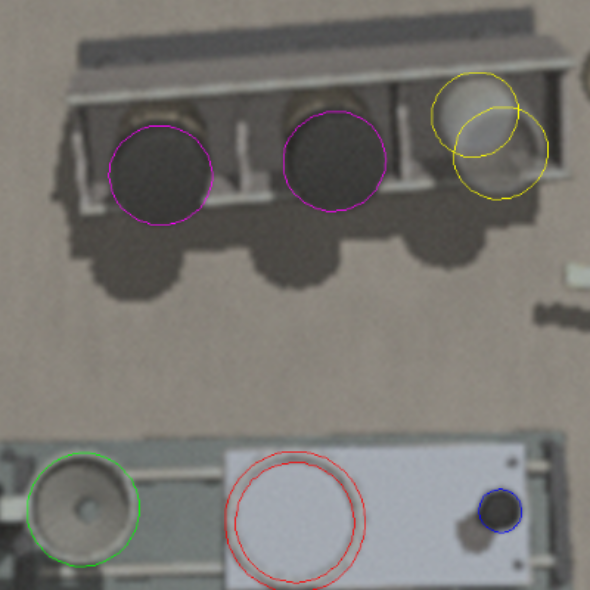

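View pics/ovb.png

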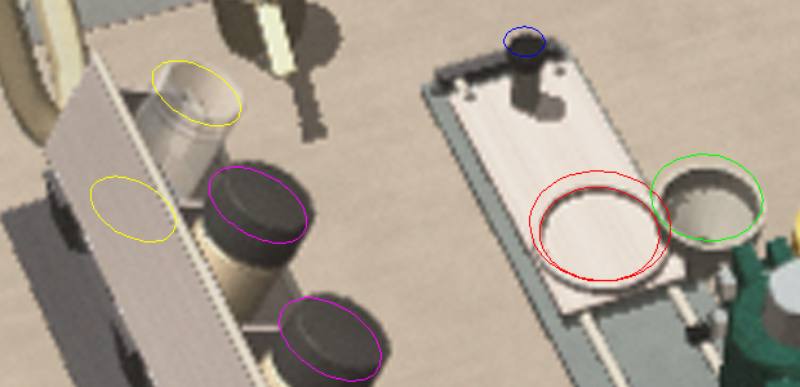

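```bash
cat > mv.py <<'E'
from h import *
from scipy.spatial.transform import Rotation as R
np.set_printoptions(precision=4,suppress=True)
def rows(p,rpy,p0=None,r0=None):
    s=state(); p0=s["ee_pos"] if p0 is None else p0; r0=s["orientation"] if r0 is None else r0
    d=(np.array(p)-p0)/.5; w=(R.from_euler("xyz",rpy)*R.from_euler("xyz",r0).inv()).as_rotvec()/.5
    return d,w
E
python3 - <<'E'
from mv import *
for a,b in(((401,190),(226,208)),((406,200),(228,208))):
    o1,d1=ray("top",*a);o2,d2=ray("scene",*b)
    k=np.linalg.lstsq(np.c_[d1,-d2],o2-o1,rcond=None)[0];print(o1+k[0]*d1,o2+k[1]*d2)
print(rows((.583,-.341,.161),(np.pi,-np.pi/6,.067)))
E
```

```text
[ 0.6874 -0.4078  0.0223] [ 0.6853 -0.4065  0.0213]
[ 0.6716 -0.4251 -0.0082] [ 0.6774 -0.4286 -0.0057]
(array([ 0.6999,  0.3133, -0.1391]), array([ 0.2597, -1.0199, -0.7255]))
```

```bash
python3 -m handwheel '[[[0.12,0.05,0.02,0.05,-0.2,-0.14,0.55],[0.26,0.11,0.04,0.1,-0.4,-0.28,0.55],[0.4,0.18,0.04,0.16,-0.6,-0.42,0.55],[0.52,0.24,0,0.2,-0.8,-0.56,0.55],[0.62,0.29,-0.06,0.23,-0.95,-0.68,0.55],[0.68,0.31,-0.11,0.26,-1,-0.72,0.55],[0.7,0.313,-0.139,0.26,-1,-0.725,0.55],[0.7,0.313,-0.139,0.26,-1,-0.725,0.55],[0.7,0.313,-0.139,0.26,-1,-0.725,0.55]]]'
python3 - <<'E'
from mv import *
s=state();print(s["width"],rows((.583,-.341,.161),(np.pi,-np.pi/6,.067)))
print(rows((.6375,-.3372,.0667),(np.pi,-np.pi/6,.067)))
im=read_camera("top");cv2.imwrite("pics/t1.png",im[:,:,::-1])
im2=read_camera("scene");cv2.imwrite("pics/s1.png",im2[:,:,::-1])
a=cv2.resize(im[150:290,290:450],(400,350),interpolation=cv2.INTER_CUBIC);b=cv2.resize(im2[110:290,190:395],(400,351),interpolation=cv2.INTER_CUBIC)[:350]
cv2.imwrite("pics/c1.png",np.hstack([a,b])[:,:,::-1])
E
```

```text
clock: 1.23
ee_pos: [0.583, -0.342, 0.1622]
orientation: [-3.141, -0.514, 0.067]
force: [1.0, 0.4, -0.3]
width: 0.0664
gripper_force: 0.0
0.06638056376770379 (array([ 0.0001,  0.002 , -0.0023]), array([ 0.0002, -0.0199, -0.0011]))
(array([ 0.1091,  0.0096, -0.1909]), array([ 0.0002, -0.0199, -0.0011]))
```

View pics/c1.png

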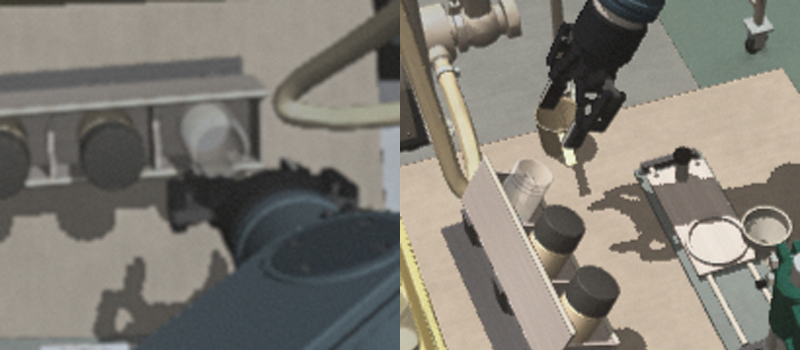

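The left half (top view) shows the left finger near crop (185,205) and the gripper's right side near (350,190), with the jar at (215,140). The right half (scene) shows the gripper poised up the jar's axis. Checking the projection before going in.

Run:
```python
from mv import *
s=state();p=s["ee_pos"];r=R.from_euler("xyz",s["orientation"]).as_matrix()
for nm,off in(("tcp",(0,0,0)),("f+",(0,.0475,-.008)),("f-",(0,-.0475,-.008)),("jarrim",None)):
    q=p+r@np.array(off) if off else np.array([.618,-.3385,.1005])
    u=np.array(proj("top",q));v=np.array(proj("scene",q))
    print(nm,q,(u-[290,150])*2.5,(v-[190,110])*1.951+[400,0])
```

```text
tcp [ 0.5828 -0.3429  0.1631] [236.1524 171.2948] [552.7934 128.6358]
f+ [ 0.5821 -0.3905  0.1701] [296.728  169.8375] [541.1712  98.0925]
f- [ 0.5758 -0.2957  0.17  ] [179.129  178.0586] [570.4983 150.1424]
jarrim [ 0.618  -0.3385  0.1005] [218.5787 149.5099] [529.705  173.7628]
```

```bash
python3 -m handwheel '[[[0.03,0.003,-0.05,0,-0.02,0,0.55],[0.06,0.005,-0.1,0,-0.02,0,0.55],[0.085,0.008,-0.145,0,-0.02,0,0.55],[0.1,0.009,-0.175,0,-0.02,0,0.55],[0.109,0.01,-0.191,0,-0.02,0,0.55],[0.109,0.01,-0.191,0,-0.02,0,0.55]]]'
python3 - <<'E'
from mv import *
im=read_camera("top");im2=read_camera("scene")
a=cv2.resize(im[150:290,290:450],(400,350),interpolation=cv2.INTER_CUBIC);b=cv2.resize(im2[110:290,190:395],(400,351),interpolation=cv2.INTER_CUBIC)[:350]
cv2.imwrite("pics/c2.png",np.hstack([a,b])[:,:,::-1])
E
```

```text
clock: 2.08
ee_pos: [0.6376, -0.3368, 0.0663]
orientation: [-3.141, -0.524, 0.067]
force: [0.2, 0.3, -0.6]
width: 0.0664
gripper_force: 0.0
```

View pics/c2.png

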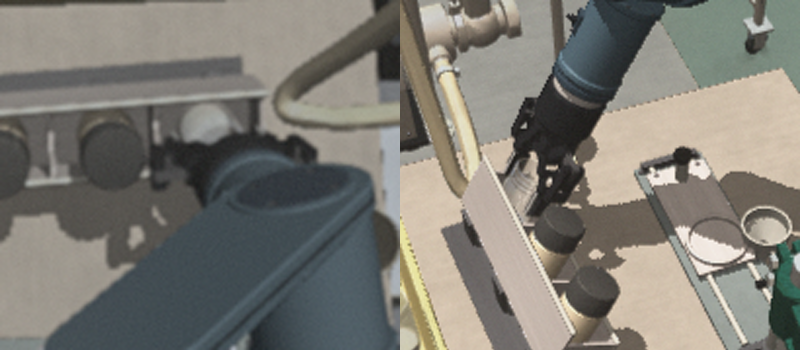

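The view shows the fingers straddling the jar (scene half, about (530,180)) with no contact force. I'll close at 25 N.

```bash
python3 -m handwheel '[[[0,0,0,0,0,0,0.2],[0,0,0,0,0,0,0],[0,0,0,0,0,0,-0.1],[0,0,0,0,0,0,-0.2],[0,0,0,0,0,0,-0.2],[0,0,0,0,0,0,-0.2]]]' 25
```

```text
clock: 2.92
ee_pos: [0.6379, -0.337, 0.0675]
orientation: [3.141, -0.525, 0.068]
force: [-3.8, 0.3, 6.8]
width: 0.0516
gripper_force: 25.5
```

```bash
python3 -m handwheel '[[[-0.01,-0.001,0.0173,0,0,0,-0.3],[-0.03,-0.002,0.052,0,0,0,-0.3],[-0.05,-0.003,0.087,0,0,0,-0.3],[-0.07,-0.005,0.121,0,0,0,-0.3],[-0.08,-0.005,0.139,0,0,0,-0.3],[-0.08,-0.005,0.139,0,0,0,-0.3]]]' 30
python3 - <<'E'
from mv import *
im=read_camera("top");im2=read_camera("scene")
a=cv2.resize(im[150:290,290:450],(400,350),interpolation=cv2.INTER_CUBIC);b=cv2.resize(im2[110:290,190:395],(400,351),interpolation=cv2.INTER_CUBIC)[:350]
cv2.imwrite("pics/c3.png",np.hstack([a,b])[:,:,::-1])
E
```

```text
clock: 3.68
ee_pos: [0.5976, -0.3397, 0.1371]
orientation: [3.14, -0.525, 0.067]
force: [-0.2, 0.2, -0.5]
width: 0.0514
gripper_force: 33.0
```

View pics/c3.png

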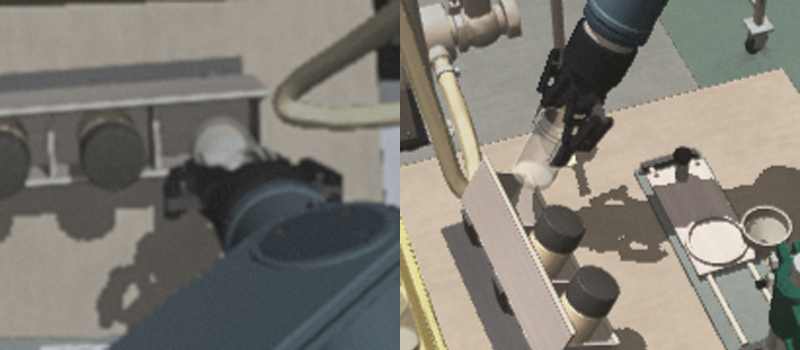

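The jar is held cleanly: its base is visible near scene-crop (540,175), clear of the bay. Next is the carry to a hover over the nest.

Run:
```python
from mv import *
print(rows((.4145,-.22,.14),(np.pi,0,.067)))
```

```text
(array([-0.366 ,  0.238 ,  0.0089]), array([-0.0713,  1.0444, -0.0002]))
```

```bash
python3 -m handwheel '[[[-0.02,0,0.03,0,0,0,-0.3],[-0.05,0,0.07,0,0,0,-0.3],[-0.08,0.005,0.11,0,0.05,0,-0.3],[-0.11,0.02,0.13,-0.01,0.15,0,-0.3],[-0.14,0.04,0.14,-0.02,0.25,0,-0.3],[-0.17,0.06,0.14,-0.02,0.35,0,-0.3],[-0.2,0.09,0.14,-0.03,0.45,0,-0.3],[-0.23,0.12,0.14,-0.04,0.55,0,-0.3],[-0.26,0.15,0.14,-0.04,0.65,0,-0.3],[-0.29,0.175,0.13,-0.05,0.75,0,-0.3],[-0.315,0.195,0.11,-0.06,0.85,0,-0.3],[-0.335,0.215,0.09,-0.06,0.93,0,-0.3],[-0.35,0.23,0.07,-0.07,0.98,0,-0.3],[-0.36,0.236,0.05,-0.07,1,0,-0.3],[-0.366,0.238,0.03,-0.07,1,0,-0.3],[-0.366,0.238,0.01,-0.07,1,0,-0.3],[-0.366,0.238,0.01,-0.07,1,0,-0.3]]]'
python3 - <<'E'
from mv import *
print(rows((.4145,-.22,.14),(np.pi,0,.067)))
im=read_camera("top");im2=read_camera("scene")
cv2.imwrite("pics/t4.png",im[:,:,::-1]);cv2.imwrite("pics/s4.png",im2[:,:,::-1])
a=cv2.resize(im[250:350,240:400],(400,250),interpolation=cv2.INTER_CUBIC);b=cv2.resize(im2[130:290,280:440],(560,560),interpolation=cv2.INTER_CUBIC)
c=np.zeros((560,240,3),np.uint8);a=cv2.resize(im[270:340,285:395],(240,153))
c[:153]=a
s=state();p=s["ee_pos"]
print(s["width"],proj("scene",p),proj("scene",p-[0,0,.055]))
cv2.imwrite("pics/c4.png",np.hstack([b,c])[:,:,::-1])
E
```

```text
clock: 5.9
ee_pos: [0.4142, -0.22, 0.1399]
orientation: [-3.141, -0.021, 0.067]
force: [0.0, 0.2, -1.2]
width: 0.0512
gripper_force: 33.0
(array([0.0005, 0.    , 0.0003]), array([-0.0035,  0.0427,  0.0001]))
0.05112883715320727 (np.float64(354.4269109129215), np.float64(200.37428911859553)) (np.float64(352.885490882029), np.float64(215.7464903399257))
```

View pics/c4.png

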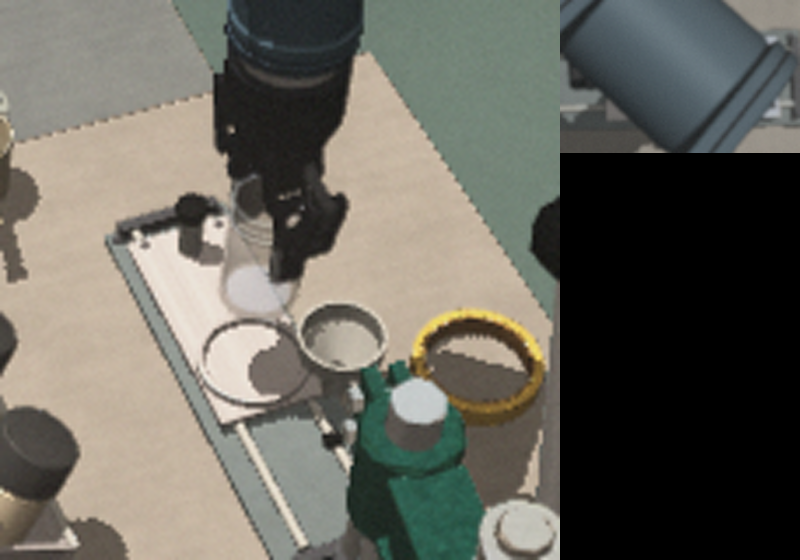

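The scene crop shows the jar's base ellipse at about (260,290) and the fence's top ring at about (256,360). I'll take the relative offset through the scene camera.

Run:
```python
from mv import *
f=lambda u,v:(280+(u+.5)/3.5-.5,130+(v+.5)/3.5-.5)
r=on("scene",*f(256,360),.03);print("ring",r)
for z in(.081,.085,.089): j=on("scene",*f(260,290),z);print("jar",z,j,"ring-jar",r-j)
# ring refinement: dark outline pixels in s4/s0 vs carriage white, fit ellipse
g=cv2.cvtColor(cv2.imread("pics/scene0.png"),cv2.COLOR_BGR2GRAY)[205:260,325:385]
m=(g>185).astype(np.uint8)
n,l,st,ce=cv2.connectedComponentsWithStats(m,connectivity=4)
for i in range(1,n):
    if st[i,4]>150: print(st[i],ce[i]+[325,205],on("scene",*(ce[i]+[325,205]),.022))
```

```text
ring [ 0.4144 -0.2129  0.03  ]
jar 0.081 [ 0.4065 -0.2327  0.081 ] ring-jar [ 0.0079  0.0197 -0.051 ]
jar 0.085 [ 0.4081 -0.2296  0.085 ] ring-jar [ 0.0063  0.0167 -0.055 ]
jar 0.089 [ 0.4097 -0.2265  0.089 ] ring-jar [ 0.0047  0.0136 -0.059 ]
[   0    0   60   40 1475] [351.2068 220.6447] [ 0.4    -0.2552  0.022 ]
```

Run:
```python
from mv import *
a=cv2.imread("pics/scene0.png").astype(int);b=cv2.imread("pics/s4.png").astype(int)
d=(b-a).sum(2)//3
print("cols",list(range(338,372)))
for v in range(190,232): print(v,"".join("%4d"%x for x in d[v,338:372]))
# ring: dark line profile in original
g=a.sum(2)//3
print("ring row 232",g[232,328:380]);print("ring col 353",g[205:262,353])
for nm,q in(("ringtop out",.041),("in",.035)):
  n=np.array([.4140,-.2205,.03])
  P=np.array([proj("scene",n+q*np.array([np.cos(t),np.sin(t),0])) for t in np.linspace(0,6.28,90)]);print(nm,P.min(0),P.max(0))
```

```text
cols [338, 339, 340, 341, 342, 343, 344, 345, 346, 347, 348, 349, 350, 351, 352, 353, 354, 355, 356, 357, 358, 359, 360, 361, 362, 363, 364, 365, 366, 367, 368, 369, 370, 371]
190   -4  -8  -9  -7  -5   0 -10 -44 -51-102 -86-106-125-131-130-129-113 -97-129-148-146-148-148-146-145-142-134-136-145-146-145-139-138-140
191   -4  -3  -6   0  -7  -3  -5 -13 -19-109 -94 -78-104-121-128-111 -71 -41 -77-132-146-148-146-148-134 -97 -85-106-146-146-148-144-145-147
192   -1  -4  -3  -3  -1  -3  -7 -50 -33 -92-103 -91 -74 -82 -88 -66 -34 -37 -44 -74-149-149-150-139 -95 -19 -26 -81-144-148-149-147-148-154
193   -5  -4  -3  -2  -6  -3  -8 -51 -44 -52 -80 -84 -70 -44 -26 -29 -26 -32 -31 -42-154-153-148-126 -50 -26 -56-133-144-146-151-150-155-146
194   -5  -3  -2  -2  -5  -6 -12 -42 -70 -30 -38 -39 -54 -54 -53 -49 -35 -22 -22 -33-153-150-147-132 -81 -66-122-147-150-150-147-149-150-150
195   -6  -3  -3   0  -2  -4 -15 -56 -78 -50 -31 -51 -36 -44 -52 -56 -58 -56 -55 -58-146-156-151-146-136-149-150-146-150-146-147-144-153-151
196   -4  -6  -4  -3  -4  -8 -29 -64 -71 -65 -18 -10 -58 -49 -33 -35 -46 -45 -
[... 4863 characters left out ...]
-4  -1  -3  -3  -4  -3  -1  -2  -3  -3  -3  -1  -4  -5 -25-112-115-114-112-114-110-114-114-118-113-116-109 -32   1  -9  -3  -2  -4  -5
ring row 232 [140 155 154 144 100 156 220 217 216 212 148 222 219 223 220 221 223 222
 225 227 226 225 223 223 221 220 223 221 219 222 221 219 223 225 225 223
 220 161  73  74  98 188 176 165 146 150 153 159 167 174 188 188]
ring col 353 [174 222 218 221 222 223 225 226 227 224 226 226 224 225 218 212 120 122
 220 220 222 222 220 220 223 222 221 220 222 220 221 223 223 224 225 226
 225 224 219 216  79 123 201  80  73  79  96 154 152 155 151 146 145 189
 204 218 216]
ringtop out [335.1707 217.5216] [368.2945 243.3993]
in [337.5945 219.3491] [365.8695 241.4376]
```

Edge profiles put the jar base centre at scene (354.0,212.2) and the fence top at about (352.4,231.2). So the jar is centred in the hand, with its underside only about 41 mm below the TCP. I'll lower it to just above the fence and compare again, nearly in one plane.

```bash
python3 -m handwheel '[[[0,0.001,-0.02,0,0.02,0,-0.3],[0,0.002,-0.05,0,0.043,0,-0.3],[0,0.002,-0.08,0,0.043,0,-0.3],[0,0.002,-0.105,0,0.043,0,-0.3],[0,0.002,-0.12,0,0.043,0,-0.3],[0,0.002,-0.126,0,0.043,0,-0.3],[0,0.002,-0.126,0,0.043,0,-0.3]]]'
python3 - <<'E'
from mv import *
im2=read_camera("scene")[:,:,::-1];cv2.imwrite("pics/s5.png",im2)
a=cv2.imread("pics/scene0.png").astype(int)
d=(im2.astype(int)-a).sum(2)//3;g=im2.astype(int).sum(2)//3
print(list(range(334,376)))
for v in range(214,252): print(v,"".join("%4d"%x for x in d[v,334:376]))
p=state()["ee_pos"];print(p)
for dd in(.037,.041,.045):
  P=np.array([proj("scene",p-[0,0,dd]+.027*np.array([np.cos(t),np.sin(t),0])) for t in np.linspace(0,6.28,90)]);print(dd,P.min(0),P.max(0))
E
```

```text
clock: 6.88
ee_pos: [0.4148, -0.2192, 0.0778]
orientation: [-3.141, -0.001, 0.067]
force: [0.3, -0.4, -1.4]
width: 0.0514
gripper_force: 33.0
[334, 335, 336, 337, 338, 339, 340, 341, 342, 343, 344, 345, 346, 347, 348, 349, 350, 351, 352, 353, 354, 355, 356, 357, 358, 359, 360, 361, 362, 363, 364, 365, 366, 367, 368, 369, 370, 371, 372, 373, 374, 375]
214   -2   3   0   0  -2  -1  -1   0  -3 -31 -72 -70 -60 -74 -57 -61 -74 -78 -79 -80 -88-118-187-188-183-135-134-148-150-152-150-151-151-151-148-146-150-154-154-123 -25  -1
215   -1  -2   0   2  -2  -1   1  -3 -19 -44 -73 -78 -64 -56 -76 -73 -59 -62 -59 -67 -72 -87-190-188-182-129-107-148-154-151-149-148-157-155-152-147-150-148-123 -66  -4  -3
216   -2  -3   1   0  -3   0   0  -3 -15 -52 -72 -65 -73 -68 -57 -55 -75 -85 -75 -72 -61 -76-175-185-185-184-121-145-158-153-150-148-154-151-152-143-128 -89 -61  -3   0  -2
217    0   1  -1  -2   1   0   1  -2 -17 -64 -75 -67 -63 -67 -77 -70 -53 -51 -53 -60 -64 -75-131-193-184-183-139-113-155-153-154-154-152-149-125 -84 -61  -2  -5  -2  -5   2
218   -1  -1   3  -2   0   1   0  -1 -27 -70 -78 -69 -6
[... 5290 characters left out ...]
6 -97 -79 -77 -79
249    4   0   1   3  -3   5  -3  -4  -2   1   0   1   0   2   2  -2  -3  -5  -5  -3  -5  -1  -3  -5   1  -1   1   0 -10 -64 -83 -83 -74 -78 -79 -63 -81-111-109 -81 -75 -78
250   -1  -2  -3   0  -1  -2   1  -3  -1  -1   0   0  -2   1  -3  -1   2   1  -2  -5  -2  -2  -4  -3   2  -2   1   2  -2  -6 -60 -65 -80 -79 -86 -78 -55-101-117-103 -63 -79
251    0   0   2   3   2  -2  -1   0  -3   0  -1  -4   4  -1   1  -2  -2  -2  -3  -2   1   0   0   0   0  -3  -2   2  -2   0  -2  -5 -60 -64 -80 -70 -28 -76-112-112 -82 -73
[ 0.4149 -0.2193  0.0781]
0.037 [340.8931 219.4154] [362.8641 236.5182]
0.041 [340.8166 220.4429] [362.7351 237.5306]
0.045 [340.7405 221.4656] [362.6066 238.5382]
```

The glass bottom edge now lies at scene v≈238.3 with its centre at u≈353, within about 1.5 mm of the fence centre. Lowering gently.

```bash
python3 -m handwheel '[[[0,0,-0.006,0,0,0,-0.3],[0,0,-0.012,0,0,0,-0.3],[0,0,-0.016,0,0,0,-0.3],[0,0,-0.02,0,0,0,-0.3],[0,0,-0.022,0,0,0,-0.3],[0,0,-0.022,0,0,0,-0.3]]]'
```

```text
clock: 7.68
ee_pos: [0.4147, -0.2191, 0.0668]
orientation: [-3.141, -0.001, 0.068]
force: [1.0, 0.5, -1.7]
width: 0.0512
gripper_force: 33.0
```

```bash
python3 -m handwheel '[[[0,0,-0.002,0,0,0,-0.3],[0,0,-0.004,0,0,0,-0.3],[0,0,-0.004,0,0,0,-0.3]]]';python3 -m handwheel '[[[0,0,-0.002,0,0,0,-0.3],[0,0,-0.003,0,0,0,-0.3],[0,0,-0.003,0,0,0,-0.3]]]'
```

```text
clock: 8.05
ee_pos: [0.4155, -0.22, 0.0663]
orientation: [3.14, -0.003, 0.068]
force: [-2.0, 0.9, 11.3]
width: 0.0517
gripper_force: 33.5
clock: 8.43
ee_pos: [0.4165, -0.2208, 0.0658]
orientation: [3.138, -0.005, 0.068]
force: [-2.0, 1.6, 17.0]
width: 0.0511
gripper_force: 31.4
```

Run:
```python
from mv import *
s=state();print(s["ft_torque"],s["force"],s["ee_pos"])
im2=read_camera("scene")[:,:,::-1];cv2.imwrite("pics/s6.png",im2)
g=im2.astype(int).sum(2)//3;g0=cv2.imread("pics/scene0.png").astype(int).sum(2)//3
for u in(346,350,353,356): print(u,"now",g[226:250,u]);print("   was",g0[226:250,u])
for v in(226,230,234): print(v,"now",g[v,334:372])
```

```text
[-0.0725  0.3557  0.0107] [-2.0186  1.6023 17.0109] [ 0.4165 -0.2208  0.0658]
346 now [194 199 173 171 169 170 170 170 167 169 162 122 105 107 139 222 220 150
 108 193 225 225 218 139]
   was [225 224 225 224 226 227 225 226 224 223 224 222 222 222 221 222 218 208
  94 127 225 225 224 213]
350 now [170 166 165 168 166 166 167 167 166 169 168 165 144 109 104 119 177 219
 123 119 222 207  84  70]
   was [222 219 221 222 222 225 223 224 225 224 223 224 227 227 224 224 222 220
 204  76 129 220 197  75]
353 now [159 150 117 130 162 162 166 166 167 166 166 164 140 103 103 111 160 215
 119 123 211  98  71  76]
   was [222 220 220 223 222 221 220 222 220 221 223 223 224 225 226 225 224 219
 216  79 123 201  80  73]
356 now [ 60  59  49  53  47  91 162 166 163 166 162 151  98 102 106 132 204 209
  78  90  98  77  76  94]
   was [224 221 220 220 223 221 219 220 220 222 222 221 221 220 222 223 225 219
 186  79  89  81  71  79]
226 now [227 225 214 220 199  98 105 129 142 140 153 169 194 202 192 169 170 170
 169 159  55  69  60  31  34  33  36  32  33  46 114 185 132  93  95 106
 148 150]
230 now [218 216 225 202 128 222 218 171 146 164 172 171 169 171 169 167 166 166
 166 162 102  63  47  40  47  51  73  68  75 112 109  72  89 173 175 145
 139 143]
234 now [145 159 187 225 218 228 221 191 114 139 164 167 167 168 171 166 166 168
 164 167 163 164 163 165 162 153 100  96 110 111 109  86  90  72  71  64
  68  84]
```

The jar's bottom edge now sits at v≈242, right at the fence's near inner edge and with no shadow gap. So it stands on the carriage floor inside the fence. I'll relieve the press, then open slowly.

```bash
python3 -m handwheel '[[[0,0,0.004,0,0,0,-0.3],[0,0,0.006,0,0,0,-0.3],[0,0,0.006,0,0,0,-0.3],[0,0,0.006,0,0,0,0.25],[0,0,0.006,0,0,0,0.35],[0,0,0.006,0,0,0,0.5],[0,0,0.006,0,0,0,0.65],[0,0,0.006,0,0,0,0.65],[0,0,0.006,0,0,0,0.65]]]';python3 - <<'E'
from mv import *
s=state();print(s["ft_torque"],s["force"],s["ee_pos"],s["width"])
im2=read_camera("scene")[:,:,::-1];cv2.imwrite("pics/s7.png",im2)
g=im2.astype(int).sum(2)//3
for u in(346,350,353): print(u,"now",g[226:250,u])
for v in(226,230,234): print(v,"now",g[v,334:372])
E
```

```text
clock: 9.6
ee_pos: [0.4147, -0.2191, 0.0663]
orientation: [-3.141, -0.001, 0.068]
force: [0.1, -0.1, -0.9]
width: 0.0705
gripper_force: 0.0
[ 0.044   0.0818 -0.0749] [ 0.0536 -0.0685 -0.9254] [ 0.4147 -0.2191  0.0663] 0.07052030948843888
346 now [162 192 194 168 170 171 171 169 169 168 158 125 103 103 137 221 220 149
 108 194 225 225 218 142]
350 now [176 169 164 166 165 165 165 166 165 165 163 165 158 118 104 113 177 221
 124 121 221 207  85  74]
353 now [176 170 167 165 163 164 165 162 165 165 164 165 162 129 103 107 156 214
 120 123 211 105  71  76]
226 now [225 226 217 219 198  95  97 153 193 142 138 145 162 173 168 173 176 178
 176 176 174 171 151  76  72  62  35  33  39  38  80 187 133  97  93 106
 148 149]
230 now [216 216 223 202 128 220 222 219 179 142 166 169 170 170 169 165 165 165
 164 163 166 162 118  76  63  51  32  34  33  33  39  71  88 177 176 145
 139 140]
234 now [147 158 189 226 216 226 225 217 181 117 145 170 169 168 167 166 165 165
 166 165 166 165 163 162 165 164 159 132  98 111 107  87  90  73  67  64
  65  83]
```

```bash
python3 -m handwheel '[[[0,0,0.01,0,0,0,0.65],[0,0,0.03,0,0,0,0.65],[0,0,0.06,0,0,0,0.65],[0,0,0.1,0,0,0,0.65],[0,0,0.15,0,0,0,0.65],[0,0,0.19,0,0,0,0.65],[0,-0.04,0.22,0,0,0,0.4],[0,-0.11,0.22,0,0,0,0],[0,-0.19,0.22,0,0,0,-0.5],[0,-0.26,0.22,0,0,0,-1],[0,-0.31,0.21,0,0,0,-1],[0,-0.34,0.18,0,0,0,-1],[0,-0.345,0.12,0,0,0,-1],[0,-0.345,0.06,0,0,0,-1],[0,-0.345,0.01,0,0,0,-1],[0,-0.345,-0.02,0,0,0,-1],[0,-0.345,-0.035,0,0,0,-1],[0,-0.345,-0.035,0,0,0,-1]]]';python3 - <<'E'
from mv import *
s=state();p=s["ee_pos"];print(s["force"],p,s["width"])
for n in("top","scene"):
    im=read_camera(n)[:,:,::-1];cv2.imwrite(f"pics/{n}8.png",im)
g=cv2.imread("pics/scene8.png").astype(int).sum(2)//3
for u in(346,350,353,357): print(u,"now",g[226:250,u])
for v in(210,226,230,234): print(v,"now",g[v,334:372])
# black post head in scene
m=(g[180:210,320:350]<70).astype(int)
for v in range(180,210): print(v,"".join(".#"[x] for x in (g[v,315:365]<75).astype(int)))
print(proj("scene",[.4155,-.3365,.072]),proj("scene",p))
E
```

```text
clock: 11.9
ee_pos: [0.4147, -0.3914, 0.0487]
orientation: [-3.141, -0.001, 0.068]
force: [0.4, 0.3, 0.9]
width: 0.0
gripper_force: 0.0
[0.4188 0.3335 0.9458] [ 0.4147 -0.3914  0.0487] 2.4226350830498833e-05
346 now [167 196 202 174 176 178 177 175 176 175 169 131 113 109 141 227 225 156
 111 203 230 230 225 150]
350 now [210 179 172 171 172 177 172 171 169 174 172 171 163 124 108 121 183 225
 130 125 228 214  91  78]
353 now [212 183 175 172 175 170 171 173 171 169 172 174 167 135 106 116 163 223
 127 129 218 111  77  75]
357 now [181 177 172 170 173 171 169 171 172 171 170 164 128 100 105 107 137 191
  79  87  78  72  79 102]
210 now [232 231 230 229 230 228 227 227 229 230 230 202 161 166 168 171 169 171
 170 166 165 161 108  84  90  94 100  99 111 117 158 111  91  94  95  92
  94  92]
226 now [232 230 222 226 208 101 105 161 199 148 142 151 167 183 201 205 210 212
 210 212 212 204 193 181 172 149 123 107 102 105 184 193 141  98  95 110
 157 155]
230 now [224 223 229 209 133 226 229 224 185 148 171 177 176 173 175 174 172 173
 171 175 172 171 173 173 171 169 166 136 104  81 114  8
[... 1267 characters left out ...]
........................
200 ..................####............................
201 ..................###.............................
202 ..................................................
203 ..................................................
204 ..................................................
205 ..................................................
206 ..................................................
207 ..................................................
208 ..................................................
209 ..................................................
(np.float64(334.2216210487816), np.float64(186.55012520504152)) (np.float64(326.332427254796), np.float64(178.2773938711953))
```

```bash
python3 -m handwheel '[[[0,0.02,0,0,0,0,-1],[0,0.036,0,0,0,0,-1],[0,0.044,0,0,0,0,-1],[0,0.048,0,0,0,0,-1],[0,0.052,0,0,0,0,-1],[0,0.056,0,0,0,0,-1],[0,0.06,0,0,0,0,-1],[0,0.065,0,0,0,0,-1],[0,0.07,0,0,0,0,-1],[0,0.076,0,0,0,0,-1],[0,0.082,0,0,0,0,-1],[0,0.089,0,0,0,0,-1],[0,0.096,0,0,0,0,-1],[0,0.104,0,0,0,0,-1],[0,0.112,0,0,0,0,-1],[0,0.12,0,0,0,0,-1],[0,0.128,0,0,0,0,-1],[0,0.136,0,0,0,0,-1],[0,0.142,0,0,0,0,-1],[0,0.146,0,0,0,0,-1]]]'
```

```text
clock: 14.5
ee_pos: [0.4147, -0.3184, 0.0488]
orientation: [-3.141, -0.001, 0.068]
force: [-1.9, -1.8, 0.1]
width: -0.0002
gripper_force: 0.8
```

```bash
python3 -m handwheel '[[[0,0.004,0,0,0,0,-1],[0,0.009,0,0,0,0,-1],[0,0.016,0,0,0,0,-1],[0,0.024,0,0,0,0,-1],[0,0.032,0,0,0,0,-1],[0,0.04,0,0,0,0,-1],[0,0.048,0,0,0,0,-1],[0,0.056,0,0,0,0,-1],[0,0.064,0,0,0,0,-1],[0,0.072,0,0,0,0,-1],[0,0.08,0,0,0,0,-1],[0,0.087,0,0,0,0,-1],[0,0.094,0,0,0,0,-1],[0,0.1,0,0,0,0,-1],[0,0.105,0,0,0,0,-1],[0,0.11,0,0,0,0,-1],[0,0.114,0,0,0,0,-1],[0,0.117,0,0,0,0,-1],[0,0.119,0,0,0,0,-1],[0,0.12,0,0,0,0,-1]]]'
```

```text
clock: 17.0
ee_pos: [0.4147, -0.2586, 0.0488]
orientation: [-3.141, -0.001, 0.067]
force: [-1.5, -2.8, 0.3]
width: 0.0003
gripper_force: 0.7
```

```bash
python3 -m handwheel '[[[0,0.002,0,0,0,0,-1],[0,0.005,0,0,0,0,-1],[0,0.008,0,0,0,0,-1],[0,0.01,0,0,0,0,-1],[0,0.01,0,0,0,0,-1]]]'
```

```text
clock: 17.62
ee_pos: [0.4147, -0.2534, 0.0488]
orientation: [-3.141, -0.001, 0.068]
force: [-0.9, -1.5, -0.0]
width: -0.0
gripper_force: 0.3
```

Not yet at the stop; continue in small steps.

```bash
python3 -m handwheel '[[[0,0.002,0,0,0,0,-1],[0,0.004,0,0,0,0,-1],[0,0.006,0,0,0,0,-1],[0,0.006,0,0,0,0,-1]]]'; python3 -m handwheel '[[[0,0.002,0,0,0,0,-1],[0,0.004,0,0,0,0,-1],[0,0.006,0,0,0,0,-1],[0,0.006,0,0,0,0,-1]]]'; python3 -m handwheel '[[[0,0.002,0,0,0,0,-1],[0,0.004,0,0,0,0,-1],[0,0.006,0,0,0,0,-1],[0,0.006,0,0,0,0,-1]]]'
```

```text
clock: 18.12
ee_pos: [0.4147, -0.2506, 0.0488]
orientation: [-3.141, -0.001, 0.068]
force: [-1.0, -2.4, 0.0]
width: -0.0
gripper_force: 0.8
clock: 18.62
ee_pos: [0.4148, -0.2504, 0.049]
orientation: [3.137, -0.001, 0.068]
force: [-2.8, -11.4, -4.2]
width: -0.0002
gripper_force: 5.6
clock: 19.12
ee_pos: [0.4149, -0.2502, 0.0492]
orientation: [3.133, -0.001, 0.069]
force: [-6.9, -20.6, -9.8]
width: -0.0003
gripper_force: 10.2
```

The carriage is on the stop: force rises with no travel. Backing off, raising, and verifying.

```bash
python3 -m handwheel '[[[0,-0.006,0,0,0,0,-1],[0,-0.012,0,0,0,0,-1],[0,-0.03,0,0,0,0,-1],[0,-0.06,0,0,0,0,-1],[0,-0.1,0,0,0,0,-1],[0,-0.15,0.03,0,0,0,-1],[0,-0.2,0.08,0,0,0,-1],[0,-0.25,0.15,0,0,0,-1],[0,-0.3,0.22,0,0,0,-1],[0,-0.34,0.26,0,0,0,-1],[0,-0.36,0.28,0,0,0,-1],[0,-0.36,0.28,0,0,0,-1]]]';python3 - <<'E'
from mv import *
for n in("top","scene"):
    im=read_camera(n)[:,:,::-1];cv2.imwrite(f"pics/{n}9.png",im)
t0=cv2.imread("pics/top0.png");t=cv2.imread("pics/top9.png")
def head(i):
    g=i.max(2)[290:325,310:395]; m=(g<75).astype(np.uint8)
    n,l,st,ce=cv2.connectedComponentsWithStats(m)
    return [(st[k,4],(ce[k]+[310,290]).round(1)) for k in range(1,n) if st[k,4]>20]
for i in(t0,t): 
  for a,c in head(i): print(a,c,on("top",*c,.072))
# change in rack / cup / spoon areas
d=np.abs(t.astype(int)-t0).max(2)
for nm,(x,y,w,h) in dict(rack=(262,180,90,65),cup=(395,235,60,40),spoon=(185,160,30,75)).items(): print(nm,(d[y:y+h,x:x+w]>40).sum())
g0=cv2.imread("pics/scene0.png").astype(int).sum(2)//3;g=cv2.imread("pics/scene9.png").astype(int).sum(2)//3
P=proj("scene",[.4135,-.1105,.022]);Q=proj("scene",[.4135,-.1105,.115]);print(P,Q)
dd=np.abs(g-g0)[190:280,350:420]
for v in range(190,280,2): print(v,"".join(" .+#"[min(3,x//20)] for x in dd[v-190]))
E
```

```text
clock: 20.62
ee_pos: [0.4145, -0.4256, 0.1888]
orientation: [-3.141, -0.001, 0.066]
force: [0.9, -0.0, -0.6]
width: -0.0001
gripper_force: 0.0
79 [377.  303.9] [ 0.4166 -0.3348  0.072 ]
68 [326.2 304.9] [ 0.4152 -0.2255  0.072 ]
158 [378.5 312.8] [ 0.3977 -0.3374  0.072 ]
rack 0
cup 209
spoon 0
(np.float64(369.9908055307607), np.float64(266.26227065030486)) (np.float64(373.73809935760863), np.float64(242.442079935163))
190 ############################################################          
192 #################################################################     
194 ##################################################################### 
196 #####################################################+  ##############
198 +###################################################+        #########
200 +.################################################+              #####
202 #+  #############################################                    #
204 ###   #########################################+                      
206 ####    ######################################                        
20
[... 1952 characters left out ...]
##. .+# # #+    ..+++++++...+#.                                       
262 ###. .+.###+   ++..........#.#.                                       
264 .###  +.###.  ....    . ....+.                                        
266 . ###.+.### . .......     .  +                                        
268  . #.#. .## .  .... ..   .                                            
270   .. +#. .#+.. ..... .                                                
272    +. +#+ .#+..       ..                                              
274     +.  #+  ## ++.         .+                                         
276      +.+     ###  ++++++++++..                                        
278        .## +#++#####    .
```

The post moved 109 mm and is on the stop. The jar's outline stands at the funnel (scene u≈362–382, v≈240–277) as predicted, and the rack is unchanged. The only change near the cup is the raised arm hanging over it. Handing in.

```bash
python3 -c "
from station import *
print(finish_job())"
```

```text
the job is handed in; nothing more can be done
None
```

The jar stands released inside the fence, and the carriage is home against its stop with the jar under the funnel; I handed the job in at about 21 s, but the judge returned no verdict, and I checked the final state only from camera pixels and forces.

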